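# Third hand for the snack stand's top tier

## Robot

A 7-joint arm with a two-finger parallel gripper is mounted at the origin on the work surface. World frame = base frame: x ahead of the robot, y to its left, z up, the work surface at z = 0. Lengths are in m, angles in rad, forces in N, time in s.
With the tool pointing down it reaches from about 0.425 to 0.875 m from the base axis. Payload 4.7 kg.
Tool frame: the origin (TCP) lies at the very end of the fingers, on their centre line; the grasp point (between the pads) lies tcp_to_grasp behind it (tcp_to_grasp is the distance from the TCP to the grasp point, in m); z points along the fingers, y is the line along which they close (so a half turn about z gives the same grasp; the last joint's range is limited). The gripper opens to 87 mm and grips with 3 to 60 N. Pads are 19 mm wide; open, the fingers measure 117 mm over their backs; the gripper's body (75 mm by 190 mm) begins 51 mm behind the grasp point.
Start: joints at [-1.228, 0.321, -0.07, 1.45, 0.023, 1.371, -0.057], TCP at [0.21, 0.615, 0.223] pointing down, gripper open.
Joint ranges: [-2.86, 2.86], [-0.3, 2.09], [-1.38, 1.24], [0.06, 2.45], [-1.56, 4.7], [0.09, 2.05], [-2.69, 2.69]. Speed limits (rad/s): [2.57, 2.57, 3.14, 3.14, 3.14, 3.14, 3.14].

## Interface

Orientations are given as a unit quaternion [x, y, z, w].
In Python, from cell import get_obs, capture, calibration, sign_off, recognise, trace, tcp_to_grasp gives the robot as it stands.
- The arm moves only by the tool step_arm, never from a script. Its arguments are lists of equal length, an entry for each row: "dr": the turn, a rotation vector about the tool's x, y, z in degrees, a list of three; "xyz": the shift along the tool's x, y, z in mm, a list of three; "fingers": the gripper's target within -1 to 1 (fully open at 1, half-way at 0, shut at -1). In form: {"dr": [[wx, wy, wz], ...], "xyz": [[tx, ty, tz], ...], "fingers": [fingers, ...]}. A call has 1 to 8 rows; each row shifts and turns the commanded pose from where the row before left it, along the tool's axes as they then stand; what a row does not reach is not made up. A row lasts 1/8 s, in which the tool goes at most 62.5 mm and 10.7 degrees, less where a joint would pass 70% of its speed; a pose out of reach is approached as far as the arm can. A call with a gripper value outside its range is refused whole. The fingers move at their own pace and stop on an object; "squeeze" is the grip in N (left out, the last holds). Time passes only in rows, so rows that do not move let the fingers close. It gives the time, the measured TCP pose, the force, the opening and the grip force at its end, in the units of the state.
- get_obs(): the state, without advancing time (a new reading comes with each control period).
- capture(name): name is "scene" or "top" or "wrist"; returns the picture (420x560x3 uint8, red, green, blue); there is no depth.
- calibration(name): a dict with "fovy" (degrees; the focal length in pixels is half the picture's height over the tangent of half this angle, whatever the lens; pixels are square), "cx", "cy" (the principal point, pixels), "dist" ([k1, k2, p1, p2, k3] as OpenCV has them; the pictures are not rectified), "pose" (4x4, takes a point from camera to world coordinates); the wrist camera has in their place "T_tool_cam" (4x4, takes a point from camera to tool coordinates, whose origin is the TCP and whose axes are the flange's). Camera axes: x right, y up, looking along -z (the intrinsics and any distortion apply to the point x, -y, -z); pixel columns grow to the right and rows downward; lengths in m; the calibration is good to about 2 mm. A picture is of the moment at which its call begins: read the wrist's pose just before it. calibration takes no time and is no camera call.
- sign_off(): hands the job in; it is judged then, once.
Trained networks look in the newest picture that a camera, given by its name, has taken for a name from the list of things; names that differ only in an ending like _2 or _b are one class to them, and where a whole thing is asked for, a point or a joint stands for the part that bears it (a point fixed in the world has none). Each returns a list of dicts, best first, with "confidence" (0 to 1); they miss things now and then, are a little off and sometimes report something else, mostly with a low value. They report only what shows in the picture. A call takes as long as a camera call. They do not tell look-alikes from the thing itself.
- recognise(camera, thing): "extent" ([left, top, right, bottom] in pixels, round what is visible of it).
- trace(camera, thing): "pixels" (420x560 bool, what is visible of it) and "extent" ([left, top, right, bottom] in pixels, round what is visible of it).
The state is a dict: "time_s": time; "joints": joint angles; "joint_velocities": joint speeds; "tau": joint torques, N m; "tool_pos": TCP position; "tool_rot": TCP orientation; "wrist_force": force on the tool from outside, world axes, zero at the start; "wrist_torque": the same for the moment, N m; "gripper_width": finger opening in m; "grasp_force": force on a finger pad.
Only numpy, scipy, OpenCV 4.12 (cv2) and the standard library are available. Lean on these libraries where they do the work, as an engineer would, in place of code of your own. Each camera call takes 0.05 s, during which the arm holds its last target. There are 200 camera calls.

## Task

Pick up the loose top tier, thread it onto the stand's rod with its thumbscrew on the same side as the middle tier's thumbscrew, and press it straight down on the grey silicone ring with a steady load of about 10 N (the tier's own weight included), so that the waiter can tighten the screw. Keep that push steady for at least four seconds and finish while still gripping and pressing: do not let go at the end. Leave the stand where it stands, upright, and do not disturb the tumblers, saucer or coasters.

Things in the scene. Friction and masses are not known exactly. Their poses are not given: they have to be found in the camera images.
- stand: Snack stand, 1.1 kg, standing loose on the table. Origin: centre of its underside; z up the rod; +x: the side where the middle tier's thumbscrew sticks out (roughly away from the robot). Square white trays, sides along x and y: bottom 220 mm (rim top z 26 mm), middle 175 mm, locked on the rod (z 80 to 98 mm) with a 28 mm steel hub up to z 125 mm. Steel stop collar, 30 mm wide, z 148 to 157 mm.
- cushion: Soft grey silicone ring, 29 mm diameter, 8 mm thick, lying round the rod on the stop collar; the top tier's hub bears on it. Origin: centre of its top face, 165 mm above the stand's underside when not loaded. It gives 0.25 mm per newton (10 N squash it 2.5 mm) and goes solid at 5 mm (20 N).
- rod_tip (a point): Top of the stand's central steel rod, on its axis (the stand's x = y = 0), 197 mm above the stand's underside. The rod is 10 mm in diameter, tapers to 5 mm over its last 7 mm, and stands 32 mm above the silicone ring.
- middle_screw (a point): Centre of the head (16 mm diameter, 8 mm long) of the middle tier's thumbscrew, 26 mm from the rod's axis along the stand's +x, 106 mm up.
- top_tier: The loose top tier, 0.3 kg, lying upright on the table: square white tray 130 mm, sides along x and y, rim 16 mm high; in its middle a steel hub, 28 mm diameter, up to z 45 mm, with a bore of 14 mm diameter open at the underside, 40 mm deep; ring handle on the hub. Origin: centre of the underside (mouth of the bore), z up. Its thumbscrew sticks out of the hub to +x.
- handle (a point): Centre of the top tier's flat-sided steel ring handle, which stands on the hub: 64 mm above the tier's underside (ring top at 84 mm); ring 40 mm outer, 28 mm inner diameter, 8 mm thick along the tier's y; the ring lies in the tier's x-z plane.
- top_screw (a point): Centre of the head (16 mm diameter, 8 mm long) of the top tier's thumbscrew, 26 mm from the hub's axis along the tier's +x, 26 mm above its underside.
- tumbler_a: Bystander: glass tumbler, 74 mm diameter, 95 mm high. Origin: centre of its underside.
- tumbler_b: Bystander: glass tumbler, 74 mm diameter, 95 mm high. Origin: centre of its underside.
- saucer: Bystander: white ceramic saucer, 140 mm diameter, 18 mm high. Origin: centre of its underside.
- coasters: Bystander: stack of five round wooden coasters, 94 mm diameter, 40 mm high. Origin: centre of its underside.
There are look-alikes about, which are no part of the job. Leave any purple or red look-alike of the top_tier alone.

How it is judged:
By the outcome, as a careful person would: the job done as asked, in the order asked, and still so for the second after the job is handed in, while the arm keeps its last pose, push and grip.
It also fails if it takes over 64 s, if anything falls off the work surface, if the arm or the gripper's body presses on something with over 40 N, if the wrist force passes 120 N, or if a joint passes its speed limit or range.

## Working session

There is one attempt and no reset: what is moved stays moved. The work goes in short steps, Python scripts to look and compute and a tool call to move; the robot and the scene stay as the last step left them, time stands still between calls to the robot, and variables do not carry over. Pictures are saved under pics/ and viewed, at most 10 in all, crops included, and the job is handed in when it is done.

Besides the shell and the picture viewer there is one more tool, called after ">>>" as name(argument=value, ...) on one line, values as JSON. step_arm: Moves the arm, as the interface text tells. Its arguments: {"type":"object","properties":{"dr":{"type":"array"},"xyz":{"type":"array"},"fingers":{"type":"array"},"squeeze":{"type":"number"}},"required":["dr","xyz","fingers"]}

```bash
mkdir -p pics; ls; cat > h.py <<'E'
import numpy as np, cv2
from cell import *
from scipy.spatial.transform import Rotation as R
def K(c):
    f=210/np.tan(np.radians(c['fovy'])/2); return np.array([[f,0,c['cx']],[0,f,c['cy']],[0,0,1.]])
def pose(name,o=None):
    c=calibration(name)
    if 'pose' in c: return c,np.array(c['pose'])
    o=o or get_obs(); T=np.eye(4);T[:3,:3]=R.from_quat(o['tool_rot']).as_matrix();T[:3,3]=o['tool_pos']
    return c,T@np.array(c['T_tool_cam'])
def ray(name,px,o=None):
    c,T=pose(name,o); p=cv2.undistortPoints(np.array(px,float).reshape(-1,1,2),K(c),np.array(c['dist'],float)).reshape(-1,2)
    d=np.c_[p[:,0],-p[:,1],-np.ones(len(p))]@T[:3,:3].T; return T[:3,3],d
def atz(name,px,z,o=None):
    o0,d=ray(name,px,o); return o0+d*((z-o0[2])/d[:,2])[:,None]
def proj(name,P,o=None):
    c,T=pose(name,o); q=(np.array(P,float).reshape(-1,3)-T[:3,3])@T[:3,:3]; q=q*[1,-1,-1]
    return cv2.projectPoints(q,np.zeros(3),np.zeros(3),K(c),np.array(c['dist'],float))[0].reshape(-1,2)
def save(n,im): cv2.imwrite('pics/'+n+'.png',im[...,::-1])
E
python3 - <<'E'
from h import *
a=capture('scene');b=capture('top')
save('scene0',a);save('top0',b)
o=get_obs();print({k:np.round(v,3) for k,v in o.items()},tcp_to_grasp)
for cam in('scene','top'):
    print(cam,np.round(calibration(cam)['pose'],3).tolist())
    for t in('stand','cushion','rod_tip','middle_screw','top_tier','handle','top_screw','tumbler_a','saucer','coasters'):
        print(cam,t,[(np.round(r['extent']).tolist(),round(r['confidence'],2)) for r in recognise(cam,t)])
E
```

```text
pics
{'time_s': np.float64(0.1), 'joints': array([-1.228,  0.322, -0.07 ,  1.452,  0.023,  1.371, -0.057]), 'joint_velocities': array([ 0.001, -0.002,  0.   , -0.002,  0.002, -0.   , -0.   ]), 'tau': array([ 1.0000e-03, -4.9257e+01, -4.0500e-01, -3.1340e+01, -6.4000e-02,
        4.0000e-02,  0.0000e+00]), 'tool_pos': array([0.21 , 0.615, 0.222]), 'tool_rot': array([ 0.164,  0.987, -0.001, -0.   ]), 'wrist_force': array([0.008, 0.133, 0.069]), 'wrist_torque': array([ 0.007,  0.038, -0.059]), 'grasp_force': np.float64(0.0), 'gripper_width': np.float64(0.087)} 0.0187
scene [[-0.806, -0.469, 0.361, 0.872], [0.592, -0.656, 0.469, 0.454], [0.017, 0.592, 0.806, 0.951], [0.0, 0.0, 0.0, 1.0]]
scene stand [([214.0, 165.0, 309.0, 255.0], 0.97)]
scene cushion [([256.0, 178.0, 264.0, 183.0], 0.49)]
scene rod_tip [([212.0, 164.0, 309.0, 256.0], 0.95)]
scene middle_screw [([212.0, 167.0, 312.0, 254.0], 0.86), ([194.0, 276.0, 223.0, 313.0], 0.74)]
scene top_tier [([339.0, 317.0, 417.0, 394.0], 0.85), ([292.0, 265.0, 348.0, 315.0], 0.75), ([393.0, 248.0, 459.0, 307.0], 0.62), ([281.0, 396.0, 348.0, 4
[... 938 characters left out ...]
0, 199.0, 335.0], 0.84), ([137.0, 206.0, 184.0, 248.0], 0.65), ([200.0, 201.0, 251.0, 248.0], 0.64), ([127.0, 139.0, 179.0, 189.0], 0.59), ([283.0, 200.0, 357.0, 263.0], 0.38)]
top handle [([138.0, 206.0, 182.0, 250.0], 0.96), ([130.0, 142.0, 180.0, 185.0], 0.81), ([201.0, 199.0, 257.0, 256.0], 0.73), ([156.0, 283.0, 198.0, 335.0], 0.69)]
top top_screw [([154.0, 284.0, 202.0, 335.0], 0.77), ([129.0, 139.0, 180.0, 191.0], 0.59), ([201.0, 199.0, 252.0, 254.0], 0.56)]
top tumbler_a [([258.0, 136.0, 282.0, 163.0], 0.91), ([196.0, 133.0, 219.0, 158.0], 0.66)]
top saucer [([385.0, 266.0, 423.0, 306.0], 0.96), ([320.0, 219.0, 330.0, 227.0], 0.68)]
top coasters [([333.0, 140.0, 363.0, 176.0], 0.93)]
```

```bash
python3 - <<'E'
import cv2
b=cv2.imread('pics/top0.png');cv2.imwrite('pics/topc.png',cv2.resize(b[120:350,100:440],None,fx=2.35,fy=2.35,interpolation=cv2.INTER_CUBIC))
a=cv2.imread('pics/scene0.png');cv2.imwrite('pics/scenec.png',cv2.resize(a[120:420,130:480],None,fx=2,fy=2,interpolation=cv2.INTER_CUBIC))
E
```

```text
(no output)
```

View pics/topc.png

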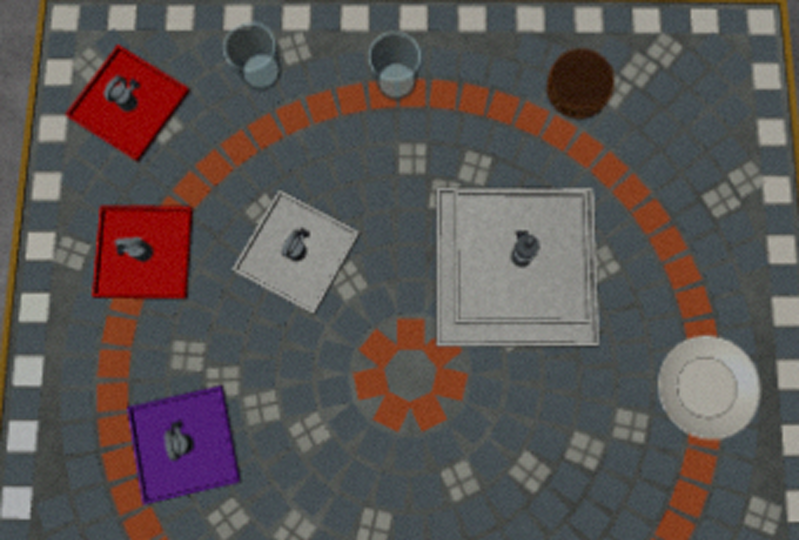

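View pics/scenec.png

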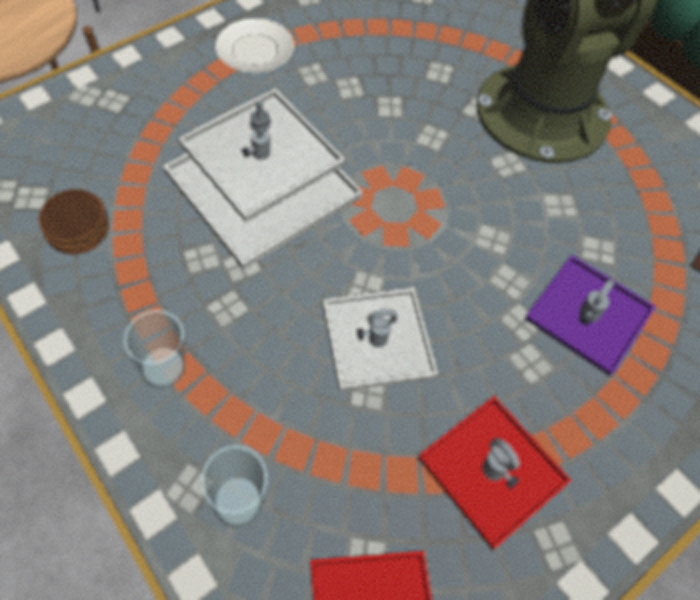

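The white tier is at top-camera px (226,226) and scene px (320,290). The look-alikes are red at (153,164) and (160,227) and purple at (176,308), so I choose the white one. The stand is at top px (322,226). Next I fit the tier and stand poses to the traced silhouettes in both cameras.

```bash
cat > fit.py <<'E'
from h import *
from scipy.optimize import minimize
def box(s,z0,z1): return np.array([[a*s/2,b*s/2,z] for a in(-1,1) for b in(-1,1) for z in(z0,z1)])
def cyl(d,z0,z1): t=np.linspace(0,2*np.pi,25); return np.array([[d/2*np.cos(u),d/2*np.sin(u),z] for u in t for z in(z0,z1)])
def xc(d,x0,x1,z): t=np.linspace(0,2*np.pi,17); return np.array([[x,d/2*np.cos(u),z+d/2*np.sin(u)] for u in t for x in(x0,x1)])
def ring(): t=np.linspace(0,2*np.pi,25); return np.array([[.02*np.cos(u),y,.064+.02*np.sin(u)] for u in t for y in(-.004,.004)])
TIER=[box(.13,0,.016),cyl(.028,0,.045),ring(),xc(.016,.022,.03,.026)]
STAND=[box(.22,0,.026),box(.175,.08,.098),cyl(.028,.08,.125),cyl(.03,.148,.165),cyl(.01,.125,.19),xc(.016,.022,.03,.106)]
def place(M,p,z=0): 
    Rz=R.from_euler('z',p[2]).as_matrix(); return [m@Rz.T+[p[0],p[1],z] for m in M]
def sil(cam,M,p,z=0,o=None,S=8):
    im=np.zeros((420,560),np.uint8)
    for m in place(M,p,z):
        h=cv2.convexHull(proj(cam,m,o).astype(np.float32)); cv2.fillConvexPoly(im,np.round(h*S*1.).astype(np.int32),255,cv2.LINE_AA,3)
    return im/255.
def fit(M,p0,masks,z=0,o=None):
    def cost(p): return sum(np.abs(sil(c,M,p,z,o)-k).sum()/k.sum() for c,k in masks.items())
    sx=np.array([[0,0,0],[.01,0,0],[0,.01,0],[0,0,.15]])
    r=minimize(cost,p0,method='Nelder-Mead',options=dict(initial_simplex=np.array(p0)+sx,xatol=1e-4,fatol=1e-5))
    return r.x,r.fun
E
python3 - <<'E'
from fit import *
ims={c:capture(c) for c in('top','scene')}
def best(c,t,px):
    L=[r for r in trace(c,t) if r['pixels'][px[1],px[0]]]
    return L[0]['pixels'].astype(float) if L else None
res={}
for nm,M,t,px,g in(('tier',TIER,'top_tier',{'top':(226,222),'scene':(325,300)},1.1),('stand',STAND,'stand',{'top':(320,240),'scene':(260,210)},0)):
    mk={c:best(c,t,px[c]) for c in px}; print(nm,{c:None if m is None else m.sum() for c,m in mk.items()})
    mk={c:m for c,m in mk.items() if m is not None}
    g0=atz('top',[px['top']],.03)[0]
    for use in [mk]+[{c:m} for c,m in mk.items()]:
        r=min((fit(M,[g0[0],g0[1],a],use) for a in(-.5,-.2,.2,.5)) if nm=='tier' else (fit(M,[g0[0],g0[1],a],use) for a in(-.15,.1)),key=lambda r:r[1]); print(nm,list(use),np.round(r[0],4),round(r[1],3))
        res.setdefault(nm,r[0])
np.save('res.npy',res,allow_pickle=True)
out=[]
for c,(x0,y0,x1,y1) in dict(top=(180,170,380,290),scene=(190,140,390,340)).items():
    im=cv2.resize(ims[c],None,fx=4,fy=4,interpolation=cv2.INTER_CUBIC)
    for nm,M in(('tier',TIER),('stand',STAND)):
        for m in place(M,res[nm]):
            h=cv2.convexHull(proj(c,m).astype(np.float32)); cv2.polylines(im,[np.round(h*4+1.5).astype(np.int32)],True,(255,0,255),1)
    out.append(im[y0*4:y1*4,x0*4:x1*4])
save('ov_top',out[0]);save('ov_scene',cv2.resize(out[1],(600,600)))
E
```

```text
tier {'top': np.float64(1554.0), 'scene': np.float64(2230.0)}
tier ['top', 'scene'] [ 0.4987  0.1606 -0.4883] 0.165Traceback (most recent call last):
  File "<stdin>", line 12, in <module>
  File "<stdin>", line 12, in <genexpr>
  File "fit.py", line 19, in fit
    r=minimize(cost,p0,method='Nelder-Mead',options=dict(initial_simplex=np.array(p0)+sx,xatol=1e-4,fatol=1e-5))
    res = _minimize_neldermead(fun, x0, args, callback, bounds=bounds,
                               **options)
    fxr = func(xr)
    fx = function(np.copy(x), *(wrapper_args + args))
  File "fit.py", line 17, in cost
    def cost(p): return sum(np.abs(sil(c,M,p,z,o)-k).sum()/k.sum() for c,k in masks.items())
                        ~~~^^^^^^^^^^^^^^^^^^^^^^^^^^^^^^^^^^^^^^^^^^^^^^^^^^^^^^^^^^^^^^^^^
  File "fit.py", line 17, in <genexpr>
    def cost(p): return sum(np.abs(sil(c,M,p,z,o)-k).sum()/k.sum() for c,k in masks.items())
                                   ~~~^^^^^^^^^^^
  File "fit.py", line 14, in sil
    h=cv2.convexHull(proj(cam,m,o).astype(np.float32)); cv2.fillConvexPoly(im,np.round(h*S*1.).astype(np.int32),255,cv2.LINE_AA,3)
                     ~~~~^^^^^^^^^
  File "h.py", line 17, in proj
    c,T=pose(name,o); q=(np.array(P,float).reshape(-1,3)-T[:3,3])@T[:3,:3]; q=q*[1,-1,-1]
        ~~~~^^^^^^^^
  File "h.py", line 7, in pose
    c=calibration(name)
ValueError: time passes only in moves, steps and waits
```

```bash
sed -i 's/^from scipy.spatial.*/&\nimport functools\ncal=functools.lru_cache(None)(calibration)/; s/    c=calibration(name)/    c=cal(name)/' h.py
cat > ov.py <<'E'
from fit import *
E
python3 - <<'E'
from fit import *
ims={c:capture(c) for c in('top','scene')}
def best(c,t,px):
    L=[r for r in trace(c,t) if r['pixels'][px[1],px[0]]]
    return L[0]['pixels'].astype(float) if L else None
res={}
for nm,M,t,px in(('tier',TIER,'top_tier',{'top':(226,222),'scene':(325,300)}),('stand',STAND,'stand',{'top':(320,240),'scene':(260,210)})):
    mk={c:best(c,t,px[c]) for c in px}; print(nm,{c:None if m is None else m.sum() for c,m in mk.items()})
    mk={c:m for c,m in mk.items() if m is not None}
    g0=atz('top',[px['top']],.03)[0]
    for use in [mk]+[{c:m} for c,m in mk.items()]:
        r=min((fit(M,[g0[0],g0[1],a],use) for a in((-.6,-.35) if nm=='tier' else (0,))),key=lambda r:r[1]); print(nm,list(use),np.round(r[0],4),round(r[1],3),flush=True)
        res.setdefault(nm,r[0])
np.save('res.npy',res,allow_pickle=True)
out=[]
for c,(x0,y0,x1,y1) in dict(top=(180,170,380,290),scene=(190,140,390,340)).items():
    im=cv2.resize(ims[c],None,fx=4,fy=4,interpolation=cv2.INTER_CUBIC)
    for nm,M in(('tier',TIER),('stand',STAND)):
        for m in place(M,res[nm]):
            h=cv2.convexHull(proj(c,m).astype(np.float32)); cv2.polylines(im,[np.round(h*4+1.5).astype(np.int32)],True,(255,0,255),1)
    out.append(im[y0*4:y1*4,x0*4:x1*4])
save('ov_top',out[0]);save('ov_scene',cv2.resize(out[1],(600,600)))
E
```

```text
tier {'top': np.float64(1477.0), 'scene': np.float64(2174.0)}
tier ['top', 'scene'] [ 0.4982  0.1583 -0.4734] 0.245
tier ['top'] [ 0.5018  0.1619 -0.5051] 0.142
tier ['scene'] [ 0.4996  0.1592 -0.497 ] 0.098
stand {'top': np.float64(4586.0), 'scene': np.float64(5010.0)}
stand ['top', 'scene'] [ 0.4784 -0.1467  0.0028] 0.117
stand ['top'] [ 0.4792 -0.147   0.0052] 0.042
stand ['scene'] [ 0.476  -0.1499 -0.0172] 0.068
```

View pics/ov_scene.png

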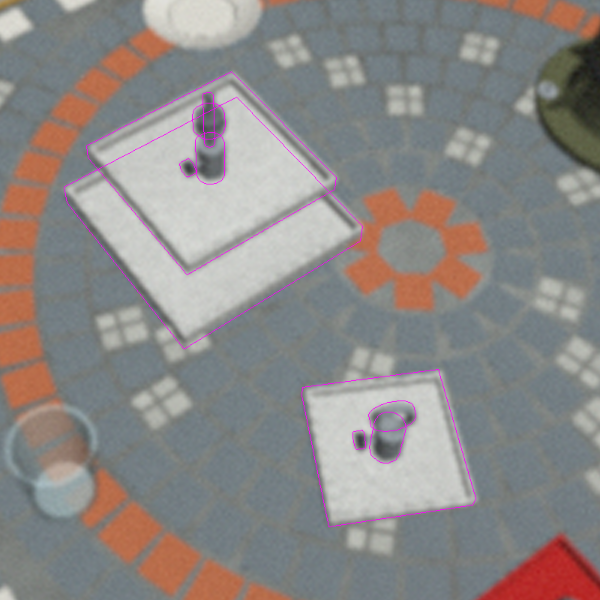

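The overlay in ov_scene fits the white tier: hub near (387,445), screw at (360,440). It fits the stand too: rod near (209,100), screw at (188,168). I use tier (0.499, 0.160), yaw -28.4°, and stand (0.478, -0.148), yaw about 0. Now I move towards the tier.

>>> step_arm(dr=[[0, 0, 0], [0, 0, 0], [0, 0, 0], [0, 0, 0], [0, 0, 0], [0, 0, 3], [0, 0, 3], [0, 0, 3]], xyz=[[-25, -20, 0], [-42, -34, 0], [-42, -34, 0], [-42, -34, 0], [-42, -34, 0], [-42, -34, 0], [-42, -34, 0], [-42, -34, 0]], fingers=[1, 1, 1, 1, 1, 1, 1, 1], squeeze=30)

```text
time_s: 2.6
tool_pos: [0.422, 0.2622, 0.2229]
tool_rot: [0.241, 0.97, 0.0, 0.0]
wrist_force: [0.6, -0.7, -0.6]
gripper_width: 0.0868
grasp_force: 0.0
```

```bash
cat > go.py <<'E'
from h import *
def go(p,yaw,o=None):
    """tool-frame remaining shift (mm) and turn (deg) to reach world p with tool x at yaw (deg), pointing down"""
    o=o or get_obs(); Rt=R.from_quat(o['tool_rot']); x=Rt.as_matrix()
    T=R.from_matrix(np.array([[np.cos(yaw),np.sin(yaw),0],[np.sin(yaw),-np.cos(yaw),0],[0,0,-1.]])) if 0 else R.from_euler('z',yaw,degrees=True)*R.from_euler('x',180,degrees=True)
    print('t',round(float(o['time_s']),2),'tcp',np.round(o['tool_pos'],4),'toolx yaw',np.round(np.degrees(np.arctan2(x[1,0],x[0,0])),2),'F',np.round(o['wrist_force'],2),'grip',np.round(o['grasp_force'],1),'w',np.round(o['gripper_width'],4))
    print('shift mm',np.round(Rt.inv().apply((np.array(p)-o['tool_pos'])*1000),1),'turn deg',np.round((Rt.inv()*T).as_rotvec(degrees=True),2))
E
python3 -c "
from go import *
go([.499,.160,.17],151.6)
im=capture('wrist');save('w1',im)
print(calibration('wrist'))
for t in('handle','top_tier','top_screw'):print(t,[(np.round(r['extent']).tolist(),round(r['confidence'],2)) for r in recognise('wrist',t)])
"
```

```text
t 2.6 tcp [0.422  0.2622 0.2229] toolx yaw 152.06 F [ 0.6  -0.67 -0.64] grip 0.0 w 0.0868
shift mm [-115.9  -54.3   52.9] turn deg [0.06 0.02 0.46]
{'fovy': 60.9405580897128, 'cx': 280.5921267173426, 'cy': 210.7103827001007, 'dist': array([-0.08304947,  0.        ,  0.        ,  0.        ,  0.        ]), 'T_tool_cam': array([[-4.05131881e-04,  9.65716474e-01,  2.59598782e-01,
         7.05456712e-02],
       [ 9.99999832e-01,  2.83322104e-04,  5.06639469e-04,
         7.57510859e-04],
       [ 4.15720009e-04,  2.59598944e-01, -9.65716426e-01,
        -1.61725484e-01],
       [ 0.00000000e+00,  0.00000000e+00,  0.00000000e+00,
         1.00000000e+00]])}
handle [([324.0, 112.0, 479.0, 259.0], 0.94), ([142.0, 0.0, 321.0, 93.0], 0.74), ([171.0, 222.0, 292.0, 333.0], 0.71)]
top_tier [([328.0, 114.0, 484.0, 260.0], 0.86), ([173.0, 224.0, 292.0, 335.0], 0.85), ([143.0, 0.0, 322.0, 93.0], 0.8)]
top_screw [([143.0, 0.0, 321.0, 94.0], 0.87), ([175.0, 225.0, 291.0, 333.0], 0.69), ([328.0, 114.0, 481.0, 260.0], 0.64)]
```

>>> step_arm(dr=[[0, 0, 0.5], [0, 0, 0], [0, 0, 0], [0, 0, 0], [0, 0, 0]], xyz=[[-35, -17, 0], [-35, -17, 0], [-30, -14, 0], [-16, -6, 0], [0, 0, 0]], fingers=[1, 1, 1, 1, 1])

```text
time_s: 3.42
tool_pos: [0.498, 0.162, 0.2224]
tool_rot: [0.245, 0.97, 0.0, -0.0]
wrist_force: [-0.4, -0.2, -0.1]
gripper_width: 0.0874
grasp_force: 0.0
```

```bash
cat > w.py <<'E'
from go import *; from fit import *
def wfit(M,t,p0,z,name,parts=None):
    o=get_obs(); im=capture('wrist')
    L=[r for r in trace('wrist',t)]
    c=proj('wrist',[p0[0],p0[1],z+.03],o)[0]
    L=sorted(L,key=lambda r:np.hypot(*(np.mean(np.argwhere(r['pixels'])[:,::-1],0)-c)))
    print([(np.round(r['extent']).tolist(),round(r['confidence'],2)) for r in L])
    if not L: p=np.array(p0)
    else:
        k=L[0]['pixels'].astype(float)
        p,f=fit(M,p0,{'wrist':k},z,o); print('fit',np.round(p,4),np.degrees(p[2]).round(2),round(f,3))
    big=cv2.resize(im,(800,600),interpolation=cv2.INTER_CUBIC)
    for m in place(M,p,z):
        h=cv2.convexHull(proj('wrist',m,o).astype(np.float32)); cv2.polylines(big,[np.round(h*800/560).astype(np.int32)],True,(255,0,255),1)
    save(name,big); return p,o
E
python3 -c "
from w import *
p,o=wfit(TIER,'top_tier',[.499,.16,-.495],0,'w2')
go([p[0],p[1],.048],np.degrees(p[2])+180,o)
"
```

```text
[([217.0, 117.0, 345.0, 243.0], 0.95), ([382.0, 2.0, 544.0, 171.0], 0.9), ([504.0, 187.0, 560.0, 244.0], 0.57)]
fit [ 0.4985  0.1613 -0.4827] -27.65 0.02
t 3.42 tcp [0.498  0.162  0.2224] toolx yaw 151.65 F [-0.37 -0.17 -0.07] grip 0.0 w 0.0874
shift mm [ -0.8  -0.4 174.4] turn deg [ 0.   -0.02 -0.7 ]
```

View pics/w2.png

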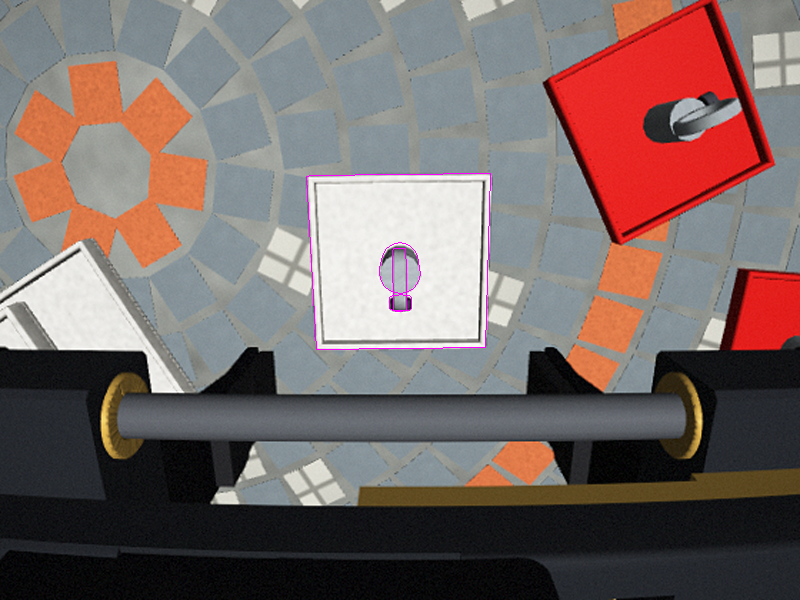

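The wrist view confirms the white tier: handle at (400,275), screw at (400,302), and the overlay matches. I descend and grip.

>>> step_arm(dr=[[0, 0, -0.7], [0, 0, 0], [0, 0, 0], [0, 0, 0], [0, 0, 0], [0, 0, 0], [0, 0, 0], [0, 0, 0]], xyz=[[-0.8, -0.4, 25], [0, 0, 40], [0, 0, 40], [0, 0, 35], [0, 0, 20], [0, 0, 10], [0, 0, 4.4], [0, 0, 0]], fingers=[1, 1, 1, 1, 1, 1, 1, 1])

```text
time_s: 4.53
tool_pos: [0.4987, 0.1613, 0.0487]
tool_rot: [0.239, 0.971, 0.0, 0.0]
wrist_force: [-0.4, -1.3, 0.0]
gripper_width: 0.087
grasp_force: 0.0
```

>>> step_arm(dr=[[0, 0, 0], [0, 0, 0], [0, 0, 0], [0, 0, 0], [0, 0, 0], [0, 0, 0]], xyz=[[0, 0, 0], [0, 0, 0], [0, 0, 0], [0, 0, 0], [0, 0, 0], [0, 0, 0]], fingers=[-1, -1, -1, -1, -1, -1], squeeze=40)

```text
time_s: 5.28
tool_pos: [0.4984, 0.1607, 0.0482]
tool_rot: [0.239, 0.971, 0.0, 0.0]
wrist_force: [-0.1, 0.4, 0.7]
gripper_width: 0.0351
grasp_force: 0.0
```

>>> step_arm(dr=[[0, 0, 0], [0, 0, 0], [0, 0, 0], [0, 0, 0], [0, 0, 0], [0, 0, 0]], xyz=[[0, 0, 0], [0, 0, 0], [0, 0, 0], [0, 0, 0], [0, 0, 0], [0, 0, 0]], fingers=[-1, -1, -1, -1, -1, -1])

```text
time_s: 6.02
tool_pos: [0.4984, 0.1607, 0.0482]
tool_rot: [0.239, 0.971, 0.0, 0.0]
wrist_force: [0.5, -0.0, -1.0]
gripper_width: 0.0066
grasp_force: 39.9
```

>>> step_arm(dr=[[0, 0, 0], [0, 0, 0], [0, 0, 0], [0, 0, 0], [0, 0, 0], [0, 0, 0], [0, 0, 0], [0, 0, 0]], xyz=[[0, 0, -5], [0, 0, -20], [0, 0, -35], [0, 0, -40], [0, 0, -40], [0, 0, -30], [0, 0, -10], [0, 0, 0]], fingers=[-1, -1, -1, -1, -1, -1, -1, -1])

```text
time_s: 7.02
tool_pos: [0.4983, 0.1606, 0.2279]
tool_rot: [0.239, 0.971, 0.0, -0.0]
wrist_force: [0.3, 0.9, -3.3]
gripper_width: 0.0065
grasp_force: 39.8
```

```bash
python3 -c "
from w import *
go([.478,-.148,.33],180)
"
```

```text
t 7.03 tcp [0.4983 0.1606 0.2279] toolx yaw 152.37 F [ 0.3   0.89 -3.25] grip 39.8 w 0.0065
shift mm [-125.2 -282.8 -102.1] turn deg [  0.    -0.   -27.63]
```

>>> step_arm(dr=[[0, 0, 0], [0, 0, 0], [0, 0, 0], [0, 0, 0], [0, 0, 0], [0, 0, 0], [0, 0, 0], [0, 0, 0]], xyz=[[-4, -8, -8], [-12, -26, -18], [-14, -30, -20], [-14, -30, -20], [-14, -30, -18], [-12, -24, -12], [-6, -15, -6], [0, 0, 0]], fingers=[-1, -1, -1, -1, -1, -1, -1, -1])

```text
time_s: 8.02
tool_pos: [0.4899, -0.0202, 0.33]
tool_rot: [0.24, 0.971, 0.0, -0.0]
wrist_force: [0.4, 0.3, -2.7]
gripper_width: 0.0068
grasp_force: 39.8
```

>>> step_arm(dr=[[0, 0, -3], [0, 0, -6], [0, 0, -7], [0, 0, -6.6], [0, 0, -4], [0, 0, -1], [0, 0, 0]], xyz=[[0, 0, 0], [0, 0, 0], [0, 0, 0], [0, 0, 0], [0, 0, 0], [0, 0, 0], [0, 0, 0]], fingers=[-1, -1, -1, -1, -1, -1, -1])

```text
time_s: 8.9
tool_pos: [0.49, -0.0181, 0.3296]
tool_rot: [0.0, 1.0, 0.0, -0.0]
wrist_force: [0.5, -0.1, -2.6]
gripper_width: 0.0065
grasp_force: 39.8
```

```bash
python3 -c "
from w import *
p,o=wfit(STAND,'stand',[.4757,-.1477,0],0,'w3')
go([p[0],p[1],.285],np.degrees(p[2])+180,o)
q,o=wfit(TIER,'top_tier',[o['tool_pos'][0],o['tool_pos'][1],0],o['tool_pos'][2]-.048,'w4')
"
```

```text
[([88.0, 76.0, 267.0, 247.0], 0.58)]
fit [ 0.4776 -0.145   0.0011] 0.06 0.743
t 8.9 tcp [ 0.49   -0.0181  0.3296] toolx yaw 179.99 F [ 0.49 -0.06 -2.64] grip 39.8 w 0.0065
shift mm [  12.3 -127.    44.6] turn deg [ 0.   -0.05 -0.07]
[([160.0, 125.0, 403.0, 334.0], 0.75), ([493.0, 257.0, 552.0, 347.0], 0.62), ([503.0, 127.0, 560.0, 224.0], 0.65), ([483.0, 0.0, 558.0, 37.0], 0.93)]
fit [ 0.4904 -0.0181  0.0009] 0.05 0.651
```

View pics/w3.png

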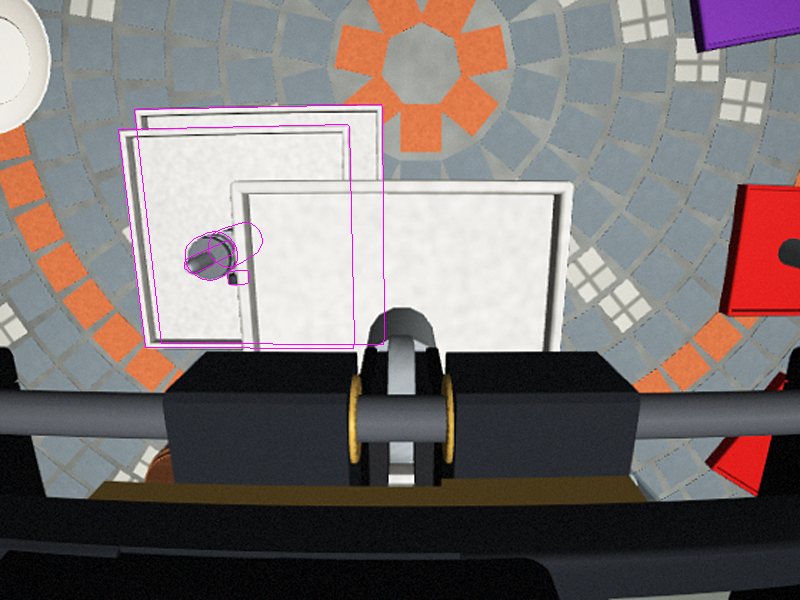

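The stand is at left, with its rod tip at about (186,266) in the 800×600 picture. The held tier hides part of it, which spoils the plain fit, so I redo it with an occlusion mask and check the rod tip in a crop.

```bash
python3 - <<'E'
from w import *
o=get_obs(); im=capture('wrist'); 
ks=max((r for r in trace('wrist','stand')),key=lambda r:r['pixels'][:240,80:160].sum())['pixels'].astype(float)
kt=max((r for r in trace('wrist','top_tier')),key=lambda r:r['pixels'][150:240,200:350].sum())['pixels'].astype(float)
tz=o['tool_pos'][2]-.048
def mfit(M,p0,k,W,z):
    cost=lambda p:(np.abs(sil('wrist',M,p,z,o)-k)*W).sum()/(k*W).sum()
    r=minimize(cost,p0,method='Nelder-Mead',options=dict(initial_simplex=np.array(p0)+[[0,0,0],[.006,0,0],[0,.006,0],[0,0,.05]],xatol=1e-4,fatol=1e-5)); return r.x,r.fun
W=np.zeros((420,560)); W[:238]=1
pt,f=mfit(TIER,[.49,-.018,0],kt,W,tz); print('tier',np.round(pt,4),round(f,3), 'rel tcp',np.round(pt[:2]-o['tool_pos'][:2],4))
occ=cv2.dilate((sil('wrist',TIER,pt,tz,o)>0).astype(np.uint8),np.ones((7,7)))
ps,f=mfit(STAND,[.477,-.147,0],ks,W*(1-occ),0); print('stand',np.round(ps,4),round(f,3))
print('tip by px (130,186)',np.round(atz('wrist',[[130.2,186.2]],.197,o),4),'proj tip',proj('wrist',[ps[0],ps[1],.197],o))
big=cv2.resize(im,None,fx=4,fy=4,interpolation=cv2.INTER_CUBIC)
for M,p,z in((STAND,ps,0),(TIER,pt,tz)):
    for m in place(M,p,z):
        h=cv2.convexHull(proj('wrist',m,o).astype(np.float32)); cv2.polylines(big,[np.round(h*4+1.5).astype(np.int32)],True,(255,0,255),1)
t=np.linspace(0,6.3,20);tip=np.c_[ps[0]+.0025*np.cos(t),ps[1]+.0025*np.sin(t),0*t+.197]
cv2.polylines(big,[np.round(proj('wrist',tip,o)*4+1.5).astype(np.int32)],True,(0,255,0),1)
save('w5',big[70*4:70*4+600,80*4:80*4+800]); go([ps[0],ps[1],.262],180+np.degrees(ps[2]),o)
E
```

```text
tier [ 0.4906 -0.0183 -0.002 ] 0.009 rel tcp [0.0005 0.0005]
stand [ 0.4787 -0.1443  0.0042] 0.014
tip by px (130,186) [[ 0.4772 -0.1467  0.197 ]] proj tip [[133.04937809 187.83511062]]
t 9.1 tcp [ 0.4901 -0.0188  0.3301] toolx yaw 179.95 F [ 0.02  0.39 -3.03] grip 39.8 w 0.0069
shift mm [  11.3 -125.5   68.1] turn deg [ 0.   -0.01 -0.29]
```

View pics/w5.png

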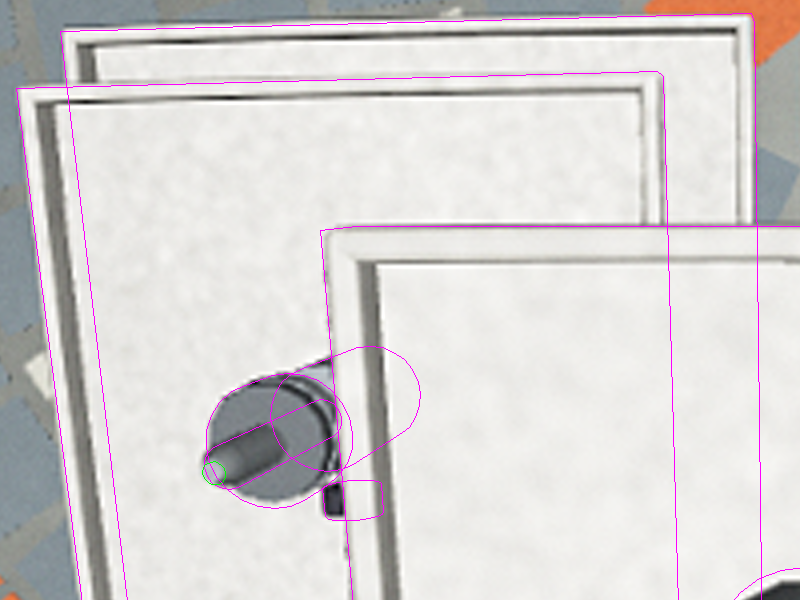

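>>> step_arm(dr=[[0, 0, 0], [0, 0, 0], [0, 0, 0], [0, 0, 0], [0, 0, 0], [0, 0, 0], [0, 0, 0], [0, 0, 0]], xyz=[[2, -15, 0], [2, -36, 0], [2, -45, 0], [2, -45, 0], [2, -45, 0], [2, -40, 0], [0, -30, 0], [0, 0, 0]], fingers=[-1, -1, -1, -1, -1, -1, -1, -1])

```text
time_s: 10.25
tool_pos: [0.4759, -0.2793, 0.3303]
tool_rot: [0.004, 1.0, -0.001, -0.0]
wrist_force: [0.0, 0.4, -2.2]
gripper_width: 0.0071
grasp_force: 39.8
```

```bash
cat > m.py <<'E'
from w import *
def both(name,s0=(.477,-.146,0)):
    o=get_obs(); im=capture('wrist'); tp=o['tool_pos']; tz=tp[2]-.048
    W=np.zeros((420,560)); W[:238]=1
    def bt(t,S):
        L=trace('wrist',t); return max(L,key=lambda r:(r['pixels']*S).sum()-(r['pixels']*(1-S)).sum())['pixels'].astype(float)
    def mfit(M,p0,k,W,z):
        cost=lambda p:(np.abs(sil('wrist',M,p,z,o)-k)*W).sum()/(k*W).sum()
        r=minimize(cost,p0,method='Nelder-Mead',options=dict(initial_simplex=np.array(p0)+[[0,0,0],[.006,0,0],[0,.006,0],[0,0,.05]],xatol=1e-4,fatol=1e-5)); return r.x,r.fun
    ts=sil('wrist',TIER,[tp[0],tp[1],0],tz,o)*W
    pt,f=mfit(TIER,[tp[0],tp[1],0],bt('top_tier',ts),W,tz); print('tier',np.round(pt,4),round(f,3),'rel tcp',np.round(pt[:2]-tp[:2],4))
    occ=cv2.dilate((sil('wrist',TIER,pt,tz,o)>0).astype(np.uint8),np.ones((7,7)))
    ss=sil('wrist',STAND,s0,0,o)*W*(1-occ)
    ps,f=mfit(STAND,s0,bt('stand',ss),W*(1-occ),0); print('stand',np.round(ps,4),round(f,3))
    big=cv2.resize(im,None,fx=4,fy=4,interpolation=cv2.INTER_CUBIC)
    for M,p,z in((STAND,ps,0),(TIER,pt,tz)):
        for m in place(M,p,z):
            h=cv2.convexHull(proj('wrist',m,o).astype(np.float32)); cv2.polylines(big,[np.round(h*4+1.5).astype(np.int32)],True,(255,0,255),1)
    t=np.linspace(0,6.3,20);tip=np.c_[ps[0]+.0025*np.cos(t),ps[1]+.0025*np.sin(t),0*t+.197]
    cv2.polylines(big,[np.round(proj('wrist',tip,o)*4+1.5).astype(np.int32)],True,(0,255,0),1)
    c=(proj('wrist',[ps[0],ps[1],.18],o)[0]*4).astype(int); y0=max(0,c[1]-300);x0=max(0,c[0]-400)
    save(name,big[y0:y0+600,x0:x0+800]); return ps,o
E
python3 -c "
from m import *
ps,o=both('w6'); go([ps[0],ps[1],.262],180+np.degrees(ps[2]),o)"
```

```text
tier [ 0.4763 -0.2791 -0.0078] 0.008 rel tcp [0.0003 0.0002]Traceback (most recent call last):
  File "<string>", line 3, in <module>
    ps,o=both('w6'); go([ps[0],ps[1],.262],180+np.degrees(ps[2]),o)
         ~~~~^^^^^^
  File "m.py", line 14, in both
    ps,f=mfit(STAND,s0,bt('stand',ss),W*(1-occ),0); print('stand',np.round(ps,4),round(f,3))
                       ~~^^^^^^^^^^^^
  File "m.py", line 6, in bt
    L=trace('wrist',t); return max(L,key=lambda r:(r['pixels']*S).sum()-(r['pixels']*(1-S)).sum())['pixels'].astype(float)
                               ~~~^^^^^^^^^^^^^^^^^^^^^^^^^^^^^^^^^^^^^^^^^^^^^^^^^^^^^^^^^^^^^^^^
ValueError: max() iterable argument is empty
```

```bash
sed -i "s/L=trace('wrist',t); return/L=trace('wrist',t) or trace('wrist','rod_tip') or trace('wrist','middle_screw') or trace('wrist',t); return/" m.py
python3 -c "
from m import *
ps,o=both('w6'); go([ps[0],ps[1],.262],180+np.degrees(ps[2]),o)"
```

```text
tier [ 0.4784 -0.2739 -0.0008] 0.01 rel tcp [0.0005 0.0007]
stand [ 4.786e-01 -1.458e-01  2.000e-04] 0.013
t 10.4 tcp [ 0.4779 -0.2745  0.3301] toolx yaw 179.99 F [ 0.2   0.66 -3.69] grip 39.8 w 0.0068
shift mm [ -0.7 128.6  68.2] turn deg [ 0.04 -0.   -0.02]
```

View pics/w6.png

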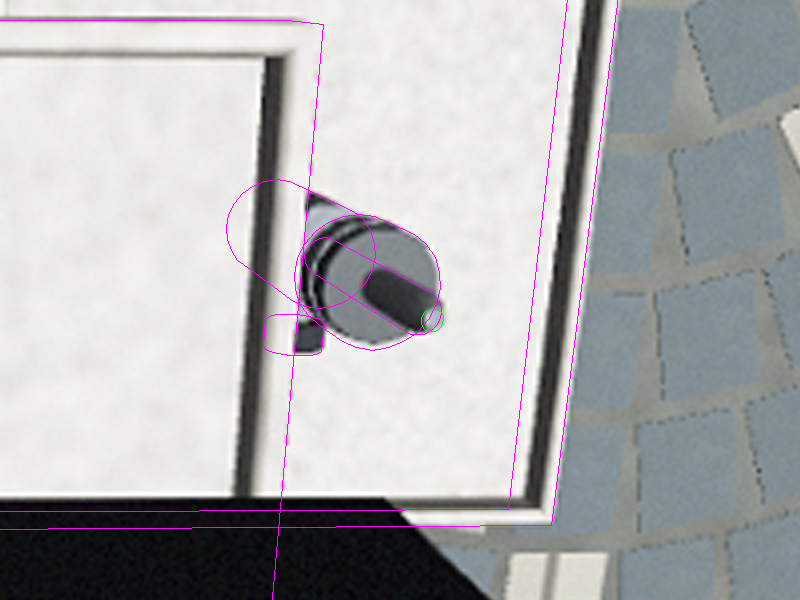

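>>> step_arm(dr=[[0, 0, 0], [0, 0, 0], [0, 0, 0], [0, 0, 0], [0, 0, 0], [0, 0, 0], [0, 0, 0], [0, 0, 0]], xyz=[[0, 12, 0], [0, 28, 0], [0, 33, 0], [0, 30, 10], [-0.3, 18, 25], [0, 7.9, 25], [0, 0, 16], [0, 0, 0]], fingers=[-1, -1, -1, -1, -1, -1, -1, -1])

```text
time_s: 11.55
tool_pos: [0.4776, -0.1459, 0.2534]
tool_rot: [0.0, 1.0, 0.0, -0.001]
wrist_force: [-0.4, -0.7, -2.7]
gripper_width: 0.0068
grasp_force: 39.8
```

>>> step_arm(dr=[[0, 0, 0], [0, 0, 0]], xyz=[[0, 0, 0], [0, 0, 0]], fingers=[-1, -1])

```text
time_s: 11.8
tool_pos: [0.4789, -0.1466, 0.2552]
tool_rot: [0.001, 1.0, -0.0, 0.001]
wrist_force: [0.8, -0.4, -2.8]
gripper_width: 0.0071
grasp_force: 39.8
```

```bash
python3 - <<'E'
from w import *
o=get_obs(); go([.4782,-.1456,.254],180,o); tp=o['tool_pos']
ims={c:capture(c) for c in('scene','top')}
im=ims['scene']; c=proj('scene',[.4782,-.1456,.18])[0]; S=8
big=cv2.resize(im,None,fx=S,fy=S,interpolation=cv2.INTER_CUBIC)
x0,y0=[int(v) for v in (c*S-[400,300])]; print(c)
for off,col in(((0,0),(255,0,255)),):
  for M,p,z in((STAND,[.4787,-.145,0],0),(TIER,[tp[0]+.0005,tp[1]+.0005,0],tp[2]-.048)):
    for m in place(M,p,z):
        h=cv2.convexHull(proj('scene',m).astype(np.float32)); cv2.polylines(big,[np.round(h*S+S/2-.5).astype(np.int32)],True,col,1)
save('s7',big[y0:y0+600,x0:x0+800])
E
```

```text
t 11.8 tcp [ 0.4789 -0.1466  0.2552] toolx yaw 179.92 F [ 0.75 -0.37 -2.82] grip 39.8 w 0.0071
shift mm [0.7 1.  1.2] turn deg [-0.01  0.1  -0.08]
[259.25383953 174.3164668 ]
```

View pics/s7.png

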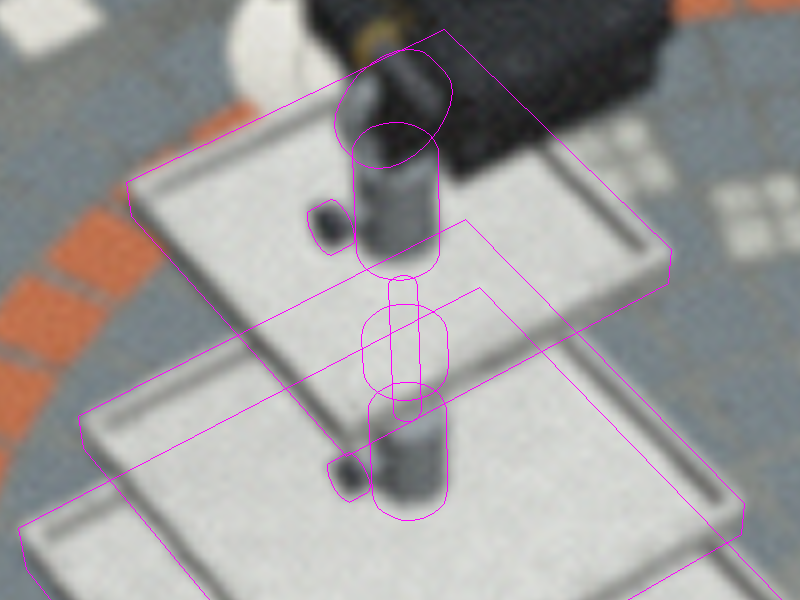

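The scene overlay agrees for both parts, with screws at (330,225) and (350,475) on the same side. I take a few readings to average out noise, then lower gently.

>>> step_arm(dr=[[0, 0, 0]], xyz=[[0, 0, 0]], fingers=[-1])

```text
time_s: 12.02
tool_pos: [0.4785, -0.1462, 0.2545]
tool_rot: [0.0, 1.0, -0.0, 0.0]
wrist_force: [-0.2, 0.3, -3.1]
gripper_width: 0.0066
grasp_force: 39.8
```

>>> step_arm(dr=[[0, 0, 0]], xyz=[[0, 0, 0]], fingers=[-1])

```text
time_s: 12.15
tool_pos: [0.4784, -0.1461, 0.2543]
tool_rot: [0.0, 1.0, 0.0, 0.0]
wrist_force: [-0.2, 0.8, -3.4]
gripper_width: 0.0068
grasp_force: 39.8
```

>>> step_arm(dr=[[0, 0, 0]], xyz=[[0, 0, 0]], fingers=[-1])

```text
time_s: 12.28
tool_pos: [0.4783, -0.146, 0.2541]
tool_rot: [0.0, 1.0, 0.0, 0.0]
wrist_force: [-0.1, -0.7, -3.6]
gripper_width: 0.0068
grasp_force: 39.8
```

>>> step_arm(dr=[[0, 0, 0]], xyz=[[0, 0, 0]], fingers=[-1])

```text
time_s: 12.4
tool_pos: [0.4783, -0.146, 0.2542]
tool_rot: [0.0, 1.0, 0.0, 0.0]
wrist_force: [-0.5, -0.5, -2.2]
gripper_width: 0.0064
grasp_force: 39.8
```

>>> step_arm(dr=[[0, 0, 0], [0, 0, 0], [0, 0, 0], [0, 0, 0], [0, 0, 0], [0, 0, 0], [0, 0, 0], [0, 0, 0]], xyz=[[0, 0.4, 3], [0, 0, 3], [0, 0, 3], [0, 0, 3], [0, 0, 3], [0, 0, 0], [0, 0, 0], [0, 0, 0]], fingers=[-1, -1, -1, -1, -1, -1, -1, -1])

```text
time_s: 13.4
tool_pos: [0.4785, -0.1457, 0.2393]
tool_rot: [0.0, 1.0, 0.0, 0.0]
wrist_force: [-0.2, 0.8, -2.5]
gripper_width: 0.0067
grasp_force: 39.8
```

>>> step_arm(dr=[[0, 0, 0], [0, 0, 0], [0, 0, 0], [0, 0, 0], [0, 0, 0], [0, 0, 0]], xyz=[[0, 0, 3], [0, 0, 4], [0, 0, 4], [0, 0, 3], [0, 0, 0], [0, 0, 0]], fingers=[-1, -1, -1, -1, -1, -1])

```text
time_s: 14.15
tool_pos: [0.4784, -0.1457, 0.2252]
tool_rot: [0.0, 1.0, 0.0, 0.0]
wrist_force: [0.4, -0.8, -1.7]
gripper_width: 0.0067
grasp_force: 39.8
```

```bash
python3 -c "
from go import *
o=get_obs();go([.4782,-.1456,.2135],180,o);print(np.round(o['wrist_torque'],3))
im=capture('scene')
c=proj('scene',[.4782,-.1456,.18])[0]
big=cv2.resize(im[int(c[1])-55:int(c[1])+55,int(c[0])-70:int(c[0])+70],(760,600),interpolation=cv2.INTER_CUBIC);save('s8',big)
"
```

```text
t 14.15 tcp [ 0.4784 -0.1457  0.2252] toolx yaw 179.97 F [ 0.41 -0.83 -1.74] grip 39.8 w 0.0067
shift mm [ 0.2  0.1 11.7] turn deg [ 0.    0.01 -0.03]
[0.047 0.02  0.008]
```

View pics/s8.png

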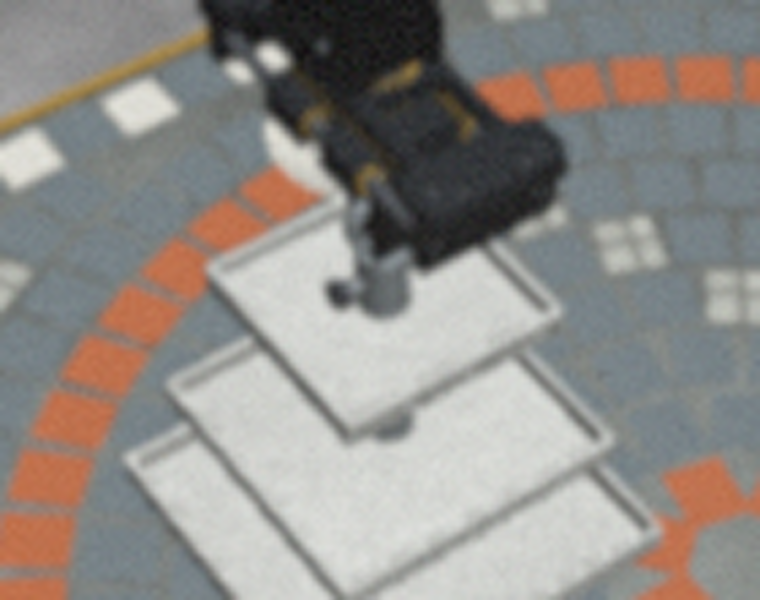

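The tier, at (375,300) with its screw to the left, sits level on the rod. I lower it to the ring in small steps. The 10 N target means a wrist Fz of about +7 N.

>>> step_arm(dr=[[0, 0, 0], [0, 0, 0], [0, 0, 0], [0, 0, 0], [0, 0, 0], [0, 0, 0], [0, 0, 0], [0, 0, 0]], xyz=[[0, 0, 3], [0, 0, 3], [0, 0, 2], [0, 0, 2], [0, 0, 1], [0, 0, 0], [0, 0, 0], [0, 0, 0]], fingers=[-1, -1, -1, -1, -1, -1, -1, -1])

```text
time_s: 15.2
tool_pos: [0.4784, -0.1457, 0.2142]
tool_rot: [0.0, 1.0, 0.0, 0.0]
wrist_force: [-0.3, 0.8, -3.7]
gripper_width: 0.0068
grasp_force: 39.8
```

>>> step_arm(dr=[[0, 0, 0], [0, 0, 0], [0, 0, 0], [0, 0, 0], [0, 0, 0]], xyz=[[0, 0, 0.5], [0, 0, 0.5], [0, 0, 0.5], [0, 0, 0], [0, 0, 0]], fingers=[-1, -1, -1, -1, -1])

```text
time_s: 15.82
tool_pos: [0.4784, -0.1457, 0.2128]
tool_rot: [0.0, 1.0, 0.0, 0.0]
wrist_force: [-0.0, -0.1, -1.5]
gripper_width: 0.007
grasp_force: 39.9
```

>>> step_arm(dr=[[0, 0, 0], [0, 0, 0], [0, 0, 0], [0, 0, 0]], xyz=[[0, 0, 0.5], [0, 0, 0.3], [0, 0, 0], [0, 0, 0]], fingers=[-1, -1, -1, -1])

```text
time_s: 16.32
tool_pos: [0.4784, -0.1457, 0.2121]
tool_rot: [0.0, 1.0, 0.0, 0.0]
wrist_force: [-1.2, -0.5, 0.6]
gripper_width: 0.0066
grasp_force: 39.9
```

>>> step_arm(dr=[[0, 0, 0], [0, 0, 0], [0, 0, 0], [0, 0, 0], [0, 0, 0]], xyz=[[0, 0, 0.5], [0, 0, 0.5], [0, 0, 0.4], [0, 0, 0], [0, 0, 0]], fingers=[-1, -1, -1, -1, -1])

```text
time_s: 16.95
tool_pos: [0.4785, -0.1457, 0.211]
tool_rot: [0.0, 1.0, 0.0, 0.0]
wrist_force: [-2.4, 0.5, 5.9]
gripper_width: 0.0069
grasp_force: 40.0
```

>>> step_arm(dr=[[0, 0, 0]], xyz=[[0, 0, 0]], fingers=[-1])

```text
time_s: 17.08
tool_pos: [0.4785, -0.1457, 0.211]
tool_rot: [0.0, 1.0, 0.0, 0.0]
wrist_force: [-2.4, 0.4, 5.6]
gripper_width: 0.0069
grasp_force: 40.0
```

>>> step_arm(dr=[[0, 0, 0]], xyz=[[0, 0, 0]], fingers=[-1])

```text
time_s: 17.2
tool_pos: [0.4785, -0.1457, 0.211]
tool_rot: [0.0, 1.0, 0.0, 0.0]
wrist_force: [-1.4, 0.4, 6.0]
gripper_width: 0.0067
grasp_force: 40.0
```

>>> step_arm(dr=[[0, 0, 0]], xyz=[[0, 0, 0]], fingers=[-1])

```text
time_s: 17.32
tool_pos: [0.4785, -0.1457, 0.211]
tool_rot: [0.0, 1.0, 0.0, 0.0]
wrist_force: [-2.6, 0.6, 6.3]
gripper_width: 0.0067
grasp_force: 40.0
```

>>> step_arm(dr=[[0, 0, 0]], xyz=[[0, 0, 0]], fingers=[-1])

```text
time_s: 17.45
tool_pos: [0.4785, -0.1457, 0.211]
tool_rot: [0.0, 1.0, 0.0, 0.0]
wrist_force: [-2.3, -0.2, 6.3]
gripper_width: 0.0067
grasp_force: 40.0
```

>>> step_arm(dr=[[0, 0, 0], [0, 0, 0], [0, 0, 0], [0, 0, 0], [0, 0, 0]], xyz=[[0.2, 0, 0.3], [0, 0, 0], [0, 0, 0], [0, 0, 0], [0, 0, 0]], fingers=[-1, -1, -1, -1, -1])

```text
time_s: 18.08
tool_pos: [0.4785, -0.1457, 0.2108]
tool_rot: [0.0, 1.0, 0.0, 0.0]
wrist_force: [-2.1, 1.5, 6.0]
gripper_width: 0.007
grasp_force: 40.0
```

>>> step_arm(dr=[[0, 0, 0]], xyz=[[0, 0, 0]], fingers=[-1])

```text
time_s: 18.2
tool_pos: [0.4785, -0.1457, 0.2108]
tool_rot: [0.0, 1.0, 0.0, 0.0]
wrist_force: [-1.9, 0.5, 5.9]
gripper_width: 0.0067
grasp_force: 40.0
```

>>> step_arm(dr=[[0, 0, 0]], xyz=[[0, 0, 0]], fingers=[-1])

```text
time_s: 18.32
tool_pos: [0.4785, -0.1457, 0.2108]
tool_rot: [0.0, 1.0, 0.0, 0.001]
wrist_force: [-1.7, 0.6, 6.4]
gripper_width: 0.0068
grasp_force: 40.0
```

>>> step_arm(dr=[[0, 0, 0]], xyz=[[0, 0, 0]], fingers=[-1])

```text
time_s: 18.45
tool_pos: [0.4785, -0.1457, 0.2108]
tool_rot: [0.0, 1.0, 0.0, 0.001]
wrist_force: [-0.9, -0.2, 6.5]
gripper_width: 0.0069
grasp_force: 40.0
```

>>> step_arm(dr=[[0, 0, 0], [0, 0, 0], [0, 0, 0], [0, 0, 0], [0, 0, 0]], xyz=[[0.15, 0, 0.25], [0, 0, 0], [0, 0, 0], [0, 0, 0], [0, 0, 0]], fingers=[-1, -1, -1, -1, -1])

```text
time_s: 19.08
tool_pos: [0.4785, -0.1457, 0.2107]
tool_rot: [0.0, 1.0, 0.0, 0.001]
wrist_force: [-2.1, -0.7, 7.4]
gripper_width: 0.0068
grasp_force: 40.0
```

>>> step_arm(dr=[[0, 0, 0]], xyz=[[0, 0, 0]], fingers=[-1])

```text
time_s: 19.2
tool_pos: [0.4785, -0.1457, 0.2107]
tool_rot: [0.0, 1.0, 0.0, 0.001]
wrist_force: [-1.7, 0.8, 7.4]
gripper_width: 0.0067
grasp_force: 40.0
```

>>> step_arm(dr=[[0, 0, 0]], xyz=[[0, 0, 0]], fingers=[-1])

```text
time_s: 19.32
tool_pos: [0.4785, -0.1457, 0.2107]
tool_rot: [0.0, 1.0, 0.0, 0.001]
wrist_force: [-1.8, 0.4, 5.4]
gripper_width: 0.0067
grasp_force: 40.0
```

>>> step_arm(dr=[[0, 0, 0]], xyz=[[0, 0, 0]], fingers=[-1])

```text
time_s: 19.45
tool_pos: [0.4785, -0.1457, 0.2107]
tool_rot: [0.0, 1.0, 0.0, 0.001]
wrist_force: [-2.7, 1.4, 6.3]
gripper_width: 0.0069
grasp_force: 40.0
```

>>> step_arm(dr=[[0, 0, 0]], xyz=[[0, 0, 0]], fingers=[-1])

```text
time_s: 19.58
tool_pos: [0.4785, -0.1457, 0.2107]
tool_rot: [0.0, 1.0, 0.0, 0.001]
wrist_force: [-1.2, 0.4, 5.7]
gripper_width: 0.007
grasp_force: 40.0
```

>>> step_arm(dr=[[0, 0, 0], [0, 0, 0], [0, 0, 0], [0, 0, 0], [0, 0, 0], [0, 0, 0]], xyz=[[0.2, 0, 0.15], [0, 0, 0], [0, 0, 0], [0, 0, 0], [0, 0, 0], [0, 0, 0]], fingers=[-1, -1, -1, -1, -1, -1])

```text
time_s: 20.32
tool_pos: [0.4784, -0.1457, 0.2107]
tool_rot: [0.0, 1.0, 0.0, 0.001]
wrist_force: [-2.0, -0.4, 6.4]
gripper_width: 0.0068
grasp_force: 40.0
```

>>> step_arm(dr=[[0, 0, 0], [0, 0, 0]], xyz=[[0, 0, 0], [0, 0, 0]], fingers=[-1, -1])

```text
time_s: 20.58
tool_pos: [0.4784, -0.1457, 0.2107]
tool_rot: [0.0, 1.0, 0.0, 0.001]
wrist_force: [-3.0, 1.4, 7.6]
gripper_width: 0.0072
grasp_force: 40.0
```

>>> step_arm(dr=[[0, 0, 0], [0, 0, 0]], xyz=[[0, 0, 0], [0, 0, 0]], fingers=[-1, -1])

```text
time_s: 20.82
tool_pos: [0.4784, -0.1457, 0.2106]
tool_rot: [0.0, 1.0, 0.0, 0.001]
wrist_force: [-1.4, 0.8, 6.5]
gripper_width: 0.0069
grasp_force: 40.0
```

>>> step_arm(dr=[[0, 0, 0], [0, 0, 0]], xyz=[[0, 0, 0], [0, 0, 0]], fingers=[-1, -1])

```text
time_s: 21.08
tool_pos: [0.4784, -0.1457, 0.2106]
tool_rot: [0.0, 1.0, 0.0, 0.001]
wrist_force: [-0.7, 0.6, 7.2]
gripper_width: 0.0067
grasp_force: 40.0
```

>>> step_arm(dr=[[0, 0, 0], [0, 0, 0]], xyz=[[0, 0, 0], [0, 0, 0]], fingers=[-1, -1])

```text
time_s: 21.32
tool_pos: [0.4784, -0.1457, 0.2107]
tool_rot: [0.0, 1.0, 0.0, 0.001]
wrist_force: [-1.5, 1.0, 6.4]
gripper_width: 0.0065
grasp_force: 40.0
```

>>> step_arm(dr=[[0, 0, 0], [0, 0, 0]], xyz=[[0, 0, 0], [0, 0, 0]], fingers=[-1, -1])

```text
time_s: 21.58
tool_pos: [0.4785, -0.1457, 0.2107]
tool_rot: [0.0, 1.0, 0.0, 0.001]
wrist_force: [-2.1, 0.4, 6.1]
gripper_width: 0.0068
grasp_force: 40.0
```

```bash
python3 - <<'E'
from w import *
o=get_obs(); tp=o['tool_pos']; print(np.round(o['wrist_torque'],3))
S=5
im=capture('scene');big=cv2.resize(im,None,fx=S,fy=S,interpolation=cv2.INTER_CUBIC); c=proj('scene',[.4787,-.145,.14])[0]
x0,y0=[int(v) for v in (c*S-[400,280])]
for M,p,z in((STAND,[.4787,-.145,0],0),(TIER,[.4787,-.145,0],.1625)):
    for m in place(M,p,z):
        h=cv2.convexHull(proj('scene',m).astype(np.float32)); cv2.polylines(big,[np.round(h*S+S/2-.5).astype(np.int32)],True,(255,0,255),1)
save('s9',big[y0:y0+600,x0:x0+800])
E
```

```text
[ 0.186  0.506 -0.034]
```

View pics/s9.png

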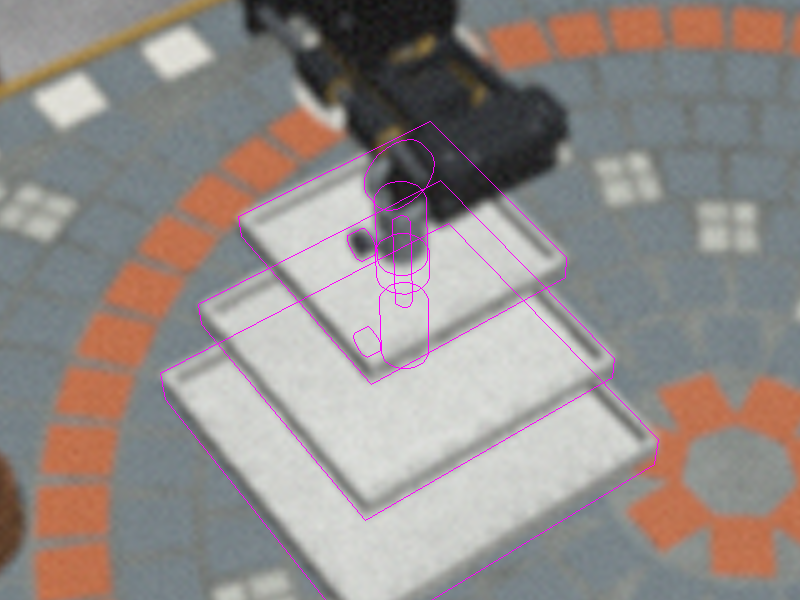

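The final picture shows the tier seated, with its screw at (360,243) above the middle screw's spot at (367,342), and the stand upright and unmoved. The load is about 9.7 N. I hold it.

>>> step_arm(dr=[[0, 0, 0], [0, 0, 0], [0, 0, 0], [0, 0, 0], [0, 0, 0], [0, 0, 0], [0, 0, 0], [0, 0, 0]], xyz=[[0, 0, 0], [0, 0, 0], [0, 0, 0], [0, 0, 0], [0, 0, 0], [0, 0, 0], [0, 0, 0], [0, 0, 0]], fingers=[-1, -1, -1, -1, -1, -1, -1, -1])

```text
time_s: 22.62
tool_pos: [0.4784, -0.1457, 0.2106]
tool_rot: [0.0, 1.0, 0.0, 0.001]
wrist_force: [-1.0, 0.4, 7.5]
gripper_width: 0.007
grasp_force: 40.0
```

>>> step_arm(dr=[[0, 0, 0], [0, 0, 0], [0, 0, 0], [0, 0, 0], [0, 0, 0], [0, 0, 0], [0, 0, 0], [0, 0, 0]], xyz=[[0, 0, 0], [0, 0, 0], [0, 0, 0], [0, 0, 0], [0, 0, 0], [0, 0, 0], [0, 0, 0], [0, 0, 0]], fingers=[-1, -1, -1, -1, -1, -1, -1, -1])

```text
time_s: 23.62
tool_pos: [0.4784, -0.1457, 0.2107]
tool_rot: [0.0, 1.0, 0.0, 0.001]
wrist_force: [-1.8, 1.5, 6.5]
gripper_width: 0.0069
grasp_force: 40.0
```

>>> step_arm(dr=[[0, 0, 0], [0, 0, 0], [0, 0, 0], [0, 0, 0], [0, 0, 0], [0, 0, 0], [0, 0, 0], [0, 0, 0]], xyz=[[0, 0, 0], [0, 0, 0], [0, 0, 0], [0, 0, 0], [0, 0, 0], [0, 0, 0], [0, 0, 0], [0, 0, 0]], fingers=[-1, -1, -1, -1, -1, -1, -1, -1])

```text
time_s: 24.62
tool_pos: [0.4785, -0.1457, 0.2107]
tool_rot: [0.0, 1.0, 0.0, 0.001]
wrist_force: [-2.3, 0.1, 6.3]
gripper_width: 0.0066
grasp_force: 40.0
```

>>> step_arm(dr=[[0, 0, 0], [0, 0, 0], [0, 0, 0], [0, 0, 0], [0, 0, 0], [0, 0, 0], [0, 0, 0], [0, 0, 0]], xyz=[[0, 0, 0], [0, 0, 0], [0, 0, 0], [0, 0, 0], [0, 0, 0], [0, 0, 0], [0, 0, 0], [0, 0, 0]], fingers=[-1, -1, -1, -1, -1, -1, -1, -1])

```text
time_s: 25.62
tool_pos: [0.4784, -0.1457, 0.2106]
tool_rot: [0.0, 1.0, 0.0, 0.001]
wrist_force: [-2.1, 1.2, 6.2]
gripper_width: 0.0068
grasp_force: 40.0
```

```bash
python3 -c "
from cell import sign_off
print(sign_off())"
```

```text
the job is handed in; nothing more can be done
None
```

The top tier is on the rod with its thumbscrew on the middle screw's side, still gripped and pressing on the ring at about 9.7 N (weight included, from noisy wrist readings), plus a side force of about 2 N; I held it steady for over five seconds before handing in at about 26 s, and the stand showed no movement in the last picture.

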